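# Load the last flask and dock the sample tray

## Robot

A 7-joint arm with a two-finger parallel gripper is mounted at the origin on the work surface. World frame = base frame: x ahead of the robot, y to its left, z up, the work surface at z = 0. Lengths are in m, angles in rad, forces in N, time in s.
With the tool pointing down it reaches from about 0.4 to 0.85 m from the base axis. Payload 10.4 kg.
Tool frame: the origin (TCP) lies at the very end of the fingers, on their centre line; the grasp point (between the pads) lies 19 mm behind it; z points along the fingers, y is the line along which they close (so a half turn about z gives the same grasp; the last joint's range is limited). The gripper opens to 85 mm and grips with 20 to 120 N. Pads are 22 mm wide; open, the fingers measure 114 mm over their backs; the gripper's body (76 mm by 85 mm) begins 54 mm behind the grasp point. The pads swing forward as they close: fully open they stand 13 mm farther back than shut.
Start: joints at [1.3, 0.332, -0.065, 1.46, 0.022, 1.35, -0.088], TCP at [0.153, -0.606, 0.231] pointing down, gripper open.
Joint ranges: [-2.6, 2.6], [-0.5, 2.12], [-1.47, 1.34], [0.16, 2.42], [-1.27, 4.41], [0.06, 2.06], [-2.6, 2.6]. Speed limits (rad/s): [2.22, 2.22, 2.79, 2.79, 3.14, 3.14, 3.14].

## Interface

Orientations are given as a unit quaternion [x, y, z, w].
In Python, from workcell import * gives the robot as it stands.
- The arm moves only by the tool step_arm, never from a script. Its argument "commands" is one flat list of numbers, 7 for each row, row after row: the finger opening in mm, from 0 to 85.4, then the shift along the world's x, y, z as a fraction of full scale, then the turn, a rotation vector about the world's x, y, z as a fraction of full scale. A call has exactly 10 rows; each row is the pose to reach, as a shift and turn from the pose commanded when the call began, turning the shorter way round; what a row does not reach only later rows make up. Full scale, the value 1, is 0.6 m for a shift and pi rad for a turn. A row lasts 1/8 s, in which the tool goes at most 62.5 mm and 10.7 degrees, less where a joint would pass 70% of its speed; a pose out of reach is approached as far as the arm can. A call with a number of a shift or a turn outside -1 to 1 is refused whole. A call with a gripper value outside its range is refused whole. The fingers move at their own pace and stop on an object; "squeeze" is the grip in N (left out, the last holds). Time passes only in rows, so rows that repeat a pose let the fingers close, or fill a call up. It gives the time, the measured TCP pose, the force, the opening and the grip force at its end, in the units of the state.
- get_obs(): the state, without advancing time (a new reading comes with each control period).
- camera(name): name is "scene" or "top"; returns the picture (400x640x3 uint8, red, green, blue); there is no depth.
- camera_params(name): a dict with "mtx" (3x3 intrinsics, pixels), "extrinsics" (4x4, takes a point from world to camera coordinates). Camera axes: x right, y down, z forward; pixel columns grow to the right and rows downward; lengths in m; the calibration is good to about 2 mm. A picture is of the moment at which its call begins. camera_params takes no time and is no camera call.
- hand_in(): hands the job in; it is judged then, once.
The state is a dict: "clock": time; "joint_pos": joint angles; "joint_velocities": joint speeds; "tau": joint torques, N m; "position": TCP position; "ee_rot": TCP orientation; "ft_force": force on the tool from outside, world axes, zero at the start; "torque": the same for the moment, N m; "grip_width": opening from 0.0 (shut) to 1.0 (fully open); "grasp_force": force on a finger pad.
Only numpy, scipy, OpenCV 4.12 (cv2) and the standard library are available. Lean on these libraries where they do the work, as an engineer would, in place of code of your own. Each camera call takes 0.05 s, during which the arm holds its last target. There are 200 camera calls.

## Task

One bay of the sample dock is free except for a flask left standing in it. Stand that flask upright in the empty pocket of the loaded tray on the bench, then, keeping the tray level, slide it under the lips of the free bay until it is fully home against the back stop and holds the sensing pin pressed in, and let go of it with both flasks upright in their pockets. Leave the tray in the other bay and everything else on the bench where it stands.

Things in the scene. Friction and masses are not known exactly. Their poses are not given: they have to be found in the camera images.
- dock: Black sample dock on the bench, fixed: two equal bays side by side (at y = +62.5 and -62.5 mm), open in front (-x) and above; one is free, the other holds a full tray. Origin on the bench, between the bays' home places. Bay floors are 12 mm above the bench, from x = -95 to +85 mm. Behind them is a housing 64 mm high; behind x = +120 mm an arm on a post, 138 mm high.
- free_bay (a point): Home place in the free bay: point on its floor (12 mm above the bench), midway between its side walls, where the underside's centre of the tray must end. +x points in to the back stop, z up. The stop's face is at x = +85 mm, the bay's mouth at x = -95 mm. The free bay has a thin grey liner on its floor. 105 mm wide between side walls, for the tray's 100 mm wide base plate.
- bay_mouth (a point): Point on the free bay's centre line at its mouth, 95 mm before home, at floor height; axes as free_bay. Steel lips overhang the base plate 10 mm on each side: slot 12 mm high over the floor, lip tops 18 mm over it, 80 mm open between, from 35 mm inside the mouth on, entries flared up before that. Steel guides, 26 mm over the bench, reach 18 mm out of the mouth, flared to 122 mm width.
- pin (a joint): Sensing pin in the free bay's back stop, 10 mm thick, on the bay's centre line 20 mm over its floor, standing 10 mm out of the stop. In m: 0 = out, 0.010 = flush with the stop, as when the tray's end wall touches the stop. Weak spring, 1.1 N when flush; the tray's friction on the bay floor holds it in.
- tray_fin (a point): Tray on the bench: point in its upright grip fin, over the tray's centre, 100 mm above its underside. The fin is aluminium, 40 mm long (x), 10 mm thick (y), reaching 118 mm above the underside; pinch it across its thickness (y). Base plate 170 mm long (x), 100 mm wide (y), 6 mm thick. Alike end for end: may go in either end first. About 0.35 kg empty.
- tray_pocket (a point): The tray's empty pocket, at its -x end, 55 mm from the fin: centre of its floor, 6 mm above the tray's underside; axes as tray_fin. Each pocket is 48 by 48 mm inside; the grey walls, 5 to 6 mm thick, reach 46 mm above the tray's underside; the trough is 58 mm wide, as long as the plate. The other pocket (55 mm from the fin at +x) holds a loose flask.
- bottle_b_mid (a point): The flask standing upright in the free bay: the point half-way up on its axis, 57 mm above its underside, z up the axis. Amber flask with a heavy foot, 40 mm in diameter up to 90 mm, shoulder and white cap (33 mm in diameter) above, 114 mm tall, about 0.13 kg. Round, so its yaw means nothing.
- bottle_a_mid (a point): The like flask that already stands loose in the tray's +x pocket: the point half-way up, 57 mm above its underside.
- tray2_fin (a point): The full tray at home in the other bay, of the same shape as the tray on the bench: point in its fin 100 mm above its underside, axes as there. Its two flasks reach 120 mm above its underside. To be left alone.
- tall_mid (a point): Bystander beside the tray: glass bottle 68 mm in diameter, 200 mm tall; point half-way up its axis.
- beaker_mid (a point): Bystander on the tray's other side: open white beaker 72 mm in diameter, 85 mm tall; point half-way up its axis.
- jar_mid (a point): Bystander in front of the occupied bay: white jar 56 mm in diameter, 65 mm tall; point half-way up its axis.
- tipbox_mid (a point): Bystander: grey box with a clear lid, 120 by 80 mm, 62 mm tall; point at its centre.
- wrench_mid (a point): Bystander: wrench lying on the bench, 160 mm long (x), about 12 mm high; point at its middle.
Mind the look-alikes: they are no part of the job. Leave any blue or purple look-alike of the part that bears tray_fin alone.

How it is judged:
By the outcome, as a careful person would: the job done as asked, in the order asked, and still so for the second after the job is handed in, with the robot touching nothing.
It also fails if it takes over 64 s, if anything falls off the work surface, if the arm or the gripper's body presses on something with over 40 N, if the wrist force passes 120 N, or if a joint passes its speed limit or range.

## Working session

There is one attempt and no reset: what is moved stays moved. The work goes in short steps, Python scripts to look and compute and a tool call to move; the robot and the scene stay as the last step left them, time stands still between calls to the robot, and variables do not carry over. Pictures are saved under pics/ and viewed, at most 10 in all, crops included, and the job is handed in when it is done.

Besides the shell and the picture viewer there is one more tool, called by a JSON object that holds its "api" and its "payload", one argument or row to a line. step_arm: Moves the arm, as the interface text tells. Its arguments: {"type":"object","properties":{"commands":{"type":"array","items":{"type":"number"}},"squeeze":{"type":"number"}},"required":["commands"]}

```bash
ls; mkdir -p pics; python3 - <<'E'
from workcell import *
import cv2,json
for n in("scene","top"):
    im=camera(n);cv2.imwrite(f"pics/{n}0.png",im[:,:,::-1])
    p=camera_params(n);print(n,p)
print(get_obs())
E
```

```text
pics
scene {'mtx': array([[403.56807361,   0.        , 322.86641038],
       [  0.        , 403.56807361, 199.32763869],
       [  0.        ,   0.        ,   1.        ]]), 'extrinsics': array([[-0.87882457,  0.47711452,  0.00539542,  0.39088476],
       [ 0.41405669,  0.76819659, -0.48829402, -0.17597144],
       [-0.23711691, -0.42689077, -0.8726625 ,  1.50971598],
       [ 0.        ,  0.        ,  0.        ,  1.        ]])}
top {'mtx': array([[434.12267127,   0.        , 322.80271582],
       [  0.        , 434.12267127, 195.11847229],
       [  0.        ,   0.        ,   1.        ]]), 'extrinsics': array([[-0.02780074, -0.9993531 , -0.02281442,  0.06054829],
       [-0.98365255,  0.03141195, -0.17731598,  0.48009306],
       [ 0.17791792,  0.01751194, -0.9838895 ,  1.4537137 ],
       [ 0.        ,  0.        ,  0.        ,  1.        ]])}
{'clock': 0.1, 'joint_pos': array([ 1.30041702,  0.33282882, -0.06467939,  1.46087222,  0.02160771,
        1.34981877, -0.08847974]), 'joint_velocities': array([ 1.52596349e-03, -1.51608291e-03, -9.28793505e-04, -2.41065845e-03,
        2.55782051e-05,  1.23176967e-03, -4.97824039e-04]), 'tau': array([ 1.11363843e-03, -6.26752067e+01,  4.93282790e-02, -3.92434144e+01,
        1.63316948e-02,  6.92588932e-03,  2.87483454e-05]), 'position': array([ 0.15318948, -0.60561044,  0.23057572]), 'ee_rot': array([ 9.92333940e-01,  1.23583870e-01, -1.09011677e-04, -6.06108353e-04]), 'ft_force': array([-0.4619696 ,  0.55067151, -0.19505676]), 'torque': array([-0.01586125,  0.00604639,  0.01161837]), 'grasp_force': 0.0, 'grip_width': 1.001579553480436}
```

View pics/scene0.png

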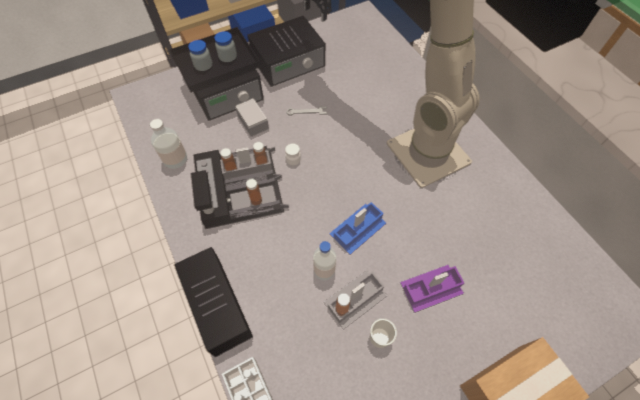

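View pics/top0.png

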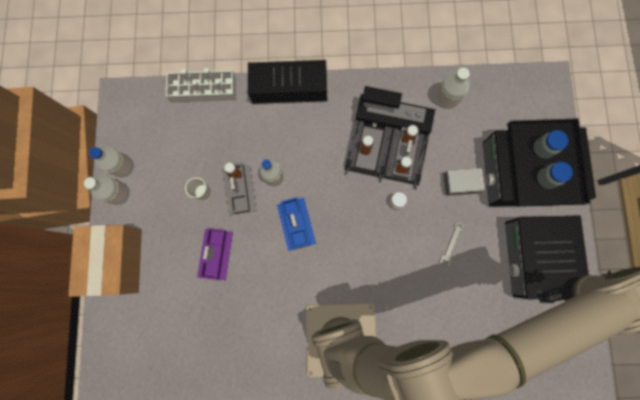

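Candidates: the tray I want is grey and loaded, at top (238,190) / scene (356,298). Look-alikes are the blue tray at top (296,223), the purple tray at top (215,254), and the full tray in the other bay at top (406,150). The flask I want stands alone in the left bay at top (367,145) / scene (254,192). Other flasks are in the bench tray at top (232,170) and in the full tray at (410,132) and (404,163). I'll check these in a close crop.

```bash
python3 - <<'E'
import cv2
a=cv2.imread("pics/top0.png")[85:225,180:440]
cv2.imwrite("pics/topc.png",cv2.resize(a,None,fx=3,fy=3,interpolation=cv2.INTER_CUBIC))
a=cv2.imread("pics/scene0.png")[135:355,185:405]
cv2.imwrite("pics/scenec.png",cv2.resize(a,(594,594),interpolation=cv2.INTER_CUBIC))
E
```

```text
(no output)
```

View pics/topc.png

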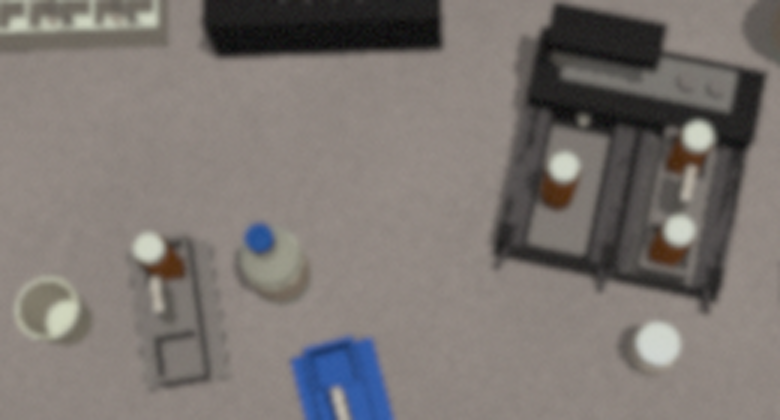

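View pics/scenec.png

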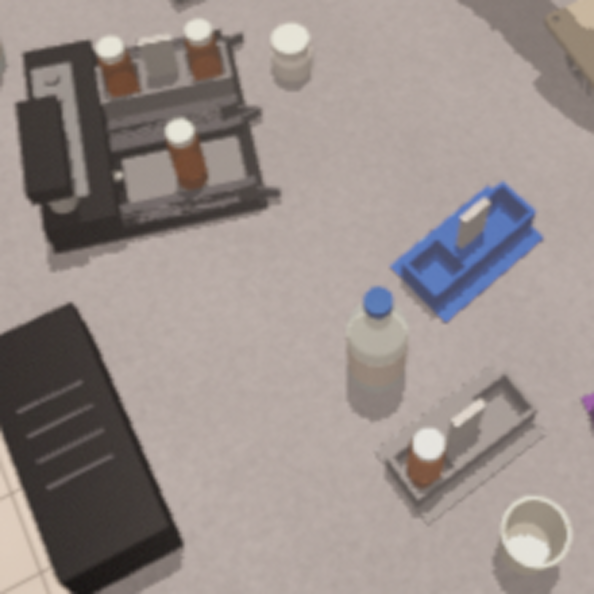

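The crops confirm the choice. The grey loaded tray has its fin at topc (157,294) and its empty pocket at (181,360). The lone amber flask in the free left bay has its cap at topc (565,166) / scenec (180,131), and the pin shows at topc (583,121).

```bash
cat > h.py <<'E'
import numpy as np,cv2
from scipy.optimize import least_squares
from workcell import *
P={n:camera_params(n) for n in("scene","top")}
def proj(n,X):
    X=np.atleast_2d(X);c=X@P[n]["extrinsics"][:3,:3].T+P[n]["extrinsics"][:3,3]
    q=c@P[n]["mtx"].T;return q[:,:2]/q[:,2:]
def ray(n,uv,z):
    E=P[n]["extrinsics"];R=E[:3,:3];o=-R.T@E[:3,3]
    d=R.T@np.linalg.solve(P[n]["mtx"],[uv[0],uv[1],1]);return o+d*(z-o[2])/d[2]
def body(p,L):
    c,s=np.cos(p[2]),np.sin(p[2]);L=np.atleast_2d(L)
    return np.c_[p[0]+c*L[:,0]-s*L[:,1],p[1]+s*L[:,0]+c*L[:,1],L[:,2]]
T=lambda c,r:("top",((c+.5)/3-.5+180,(r+.5)/3-.5+85))
S=lambda c,r:("scene",((c+.5)/2.7-.5+185,(r+.5)/2.7-.5+135))
def fit(obs,p0):
    f=lambda p:np.concatenate([(proj(n,body(p,L))[0]-uv) for (n,uv),L in obs])
    r=least_squares(f,p0,loss="soft_l1");return r.x,r.fun.reshape(-1,2)
E
python3 - <<'E'
from h import *
np.set_printoptions(precision=4,suppress=True)
for o,z in((T(565,166),.122),(S(180,131),.122),(T(148,248),.116),(S(429,437),.116)): print(ray(*o,z))
tray=[(T(157,294),(0,0,.118)),(S(468,413),(0,0,.118)),(T(153,278),(.02,0,.118)),(T(160,311),(-.02,0,.118)),
(S(453,425),(.02,0,.118)),(S(483,404),(-.02,0,.118)),(T(228,372),(-.085,-.05,.006)),(T(150,390),(-.085,.05,.006)),(T(213,238),(.085,-.05,.006)),
(S(545,433),(-.085,.05,.006)),(S(425,521),(.085,.05,.006))]
p,r=fit(tray,[.5,.2,.2]);print("tray",p,"\n",r.round(1).tolist())
dock=[(T(690,183),(0,-.0625,.130)),(S(156,42),(0,-.0625,.130)),(T(583,121),(.076,.0625,.032)),(S(118,176),(.076,.0625,.032)),
(T(689,184),(0,-.0625,.124)),(T(698,137),(.055,-.0625,.128)),(T(680,231),(-.055,-.0625,.128)),(S(110,45),(.055,-.0625,.128)),(S(198,30),(-.055,-.0625,.128))]
p,r=fit(dock,[.6,-.15,-.2]);print("dock",p,"\n",r.round(1).tolist())
print("free home",body(p,[0,.0625,.012]),"mouth",body(p,[-.095,.0625,.012]))
E
```

```text
[ 0.6493 -0.111   0.122 ]
[ 0.6474 -0.1098  0.122 ]
[0.5727 0.355  0.116 ]
[0.5691 0.3487 0.116 ]
tray [0.5208 0.3448 0.128 ] 
 [[-0.2, -0.3], [-0.2, -0.6], [0.4, -0.8], [-0.5, -0.1], [-0.3, -1.0], [-0.2, -1.3], [0.2, 1.3], [-1.8, -0.3], [-0.8, -0.2], [0.2, -0.0], [0.5, 0.7]]
dock [ 0.6397 -0.1849 -0.2719] 
 [[-0.4, -0.1], [-0.9, -1.6], [0.5, 0.7], [0.4, -0.8], [-0.4, 0.1], [0.2, -0.0], [-0.7, -0.2], [-0.2, 0.6], [-0.1, 0.3]]
free home [[ 0.6564 -0.1247  0.012 ]] mouth [[ 0.5649 -0.0992  0.012 ]]
```

```bash
cat > ov.py <<'E'
from h import *
def draw(im,n,p,segs,org,k,col):
    for a,b in segs:
        uv=(proj(n,body(p,[a,b]))-org+.5)*k-.5
        cv2.line(im,*[tuple(int(round(v*16)) for v in q) for q in uv],col,1,cv2.LINE_AA,4)
def box(x0,x1,y0,y1,z):
    c=[(x0,y0,z),(x1,y0,z),(x1,y1,z),(x0,y1,z)];return [(c[i],c[(i+1)%4]) for i in range(4)]
TR=box(-.085,.085,-.05,.05,.006)+box(-.085,.085,-.029,.029,.046)+box(-.079,-.031,-.024,.024,.046)+box(-.02,.02,-.005,.005,.118)
DK=box(-.095,.085,.01,.115,.012)+box(-.06,.085,.0225,.1025,.03)+[((.085,-.12,.064),(.085,.12,.064))]+box(-.02,.02,-.0675,-.0575,.13)
E
python3 - <<'E'
from ov import *
im=cv2.imread("pics/top0.png")
def crop(x,y,w,h,k): return cv2.resize(im[y:y+h,x:x+w],None,fx=k,fy=k,interpolation=cv2.INTER_CUBIC)
a=crop(340,85,100,115,5);draw(a,"top",[.6397,-.1849,-.2719],DK,(340,85),5,(0,255,0))
b=crop(215,155,50,70,8);draw(b,"top",[.5208,.3448,.128],TR,(215,155),8,(0,255,0))
b=b[:,:296] if b.shape[1]<296 else b[:,:296]
h=575;b=np.pad(b,((0,max(0,h-b.shape[0])),(0,0),(0,0)));cv2.imwrite("pics/ov1.png",np.hstack([a,b[:h]]))
E
```

```text
(no output)
```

View pics/ov1.png

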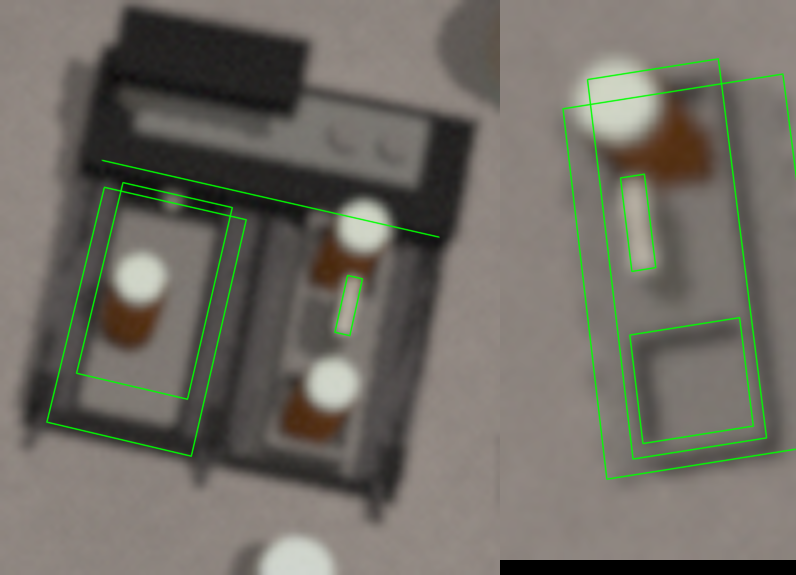

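The overlay shows the tray and dock models fit within about 1–2 px, with the dock yaw slightly over-rotated. I'll measure the dock yaw from the liner edges and locate the bystanders.

```bash
python3 - <<'E'
from h import *
np.set_printoptions(precision=4,suppress=True)
# tall bottle: blue cap top (z .2); beaker rim; jar top
for nm,o,z in(("tall",T(260,238),.195),("tall",S(378,302),.195),("beaker",T(48,308),.085),("beaker",S(535,533),.085),("jar",T(658,344),.065)):print(nm,ray(*o,z)[:2])
im=cv2.GaussianBlur(cv2.imread("pics/top0.png"),(0,0),.7).astype(float).sum(2)
L=[];R=[]
for v in range(130,163):
    c=370+ (148-v)*.23   # centre column
    for lst,a,b,s in((L,c-15,c-4,1),(R,c+4,c+16,-1)):
        u=np.arange(int(a),int(b)+1);g=np.clip(s*np.gradient(im[v,u]),0,None)
        k=g.argmax();w=slice(max(k-1,0),k+2);lst.append(((g[w]*u[w]).sum()/g[w].sum(),v))
for q,z in((L,.03),(R,.024)):
    q=np.array(q);vx,vy,x0,y0=cv2.fitLine(q.astype(np.float32),cv2.DIST_HUBER,0,.01,.01).ravel()
    pts=[(x0+vx/vy*(v-y0),v) for v in(132,162)];d=ray("top",pts[0],z)-ray("top",pts[1],z)
    m=ray("top",pts[0],z)
    print("yaw",np.arctan2(d[1],d[0]),"pt",m[:2],"res",np.std(q[:,0]-(x0+vx/vy*(q[:,1]-y0))))
E
```

```text
tall [0.5594 0.2183]
tall [0.56   0.2206]
beaker [0.5147 0.4751]
beaker [0.5178 0.4787]
jar [ 0.4551 -0.2112]
yaw -0.28072308466145973 pt [ 0.7082 -0.105 ] res 2.2564428715656764
yaw -0.24576136614100277 pt [ 0.7078 -0.1718] res 0.19570052300540663
```

{"api": "step_arm", "payload": {
  "commands": [85, 0, 0, 0.12, 0, 0, 0, 85, 0.08, 0.08, 0.16, 0, 0, -0.02, 85, 0.16, 0.16, 0.16, 0, 0, -0.04, 85, 0.24, 0.24, 0.16, 0, 0, -0.04, 85, 0.32, 0.32, 0.16, 0, 0, -0.04, 85, 0.4, 0.4, 0.16, 0, 0, -0.04, 85, 0.48, 0.48, 0.16, 0, 0, -0.04, 85, 0.56, 0.56, 0.16, 0, 0, -0.04, 85, 0.64, 0.64, 0.16, 0, 0, -0.04, 85, 0.7, 0.7, 0.16, 0, 0, -0.04],
  "squeeze": 30
}}

```text
clock: 1.35
position: [0.5473, -0.2114, 0.3271]
ee_rot: [0.998, 0.061, -0.0, 0.0]
ft_force: [1.5, -0.5, 0.3]
grip_width: 0.994
grasp_force: 0.0
```

{"api": "step_arm", "payload": {
  "commands": [85, 0.06, 0.06, 0, 0, 0, 0, 85, 0.12, 0.12, 0, 0, 0, 0, 85, 0.12, 0.12, 0, 0, 0, 0, 85, 0.12, 0.12, 0, 0, 0, 0, 85, 0.12, 0.12, 0, 0, 0, 0, 85, 0.12, 0.12, 0, 0, 0, 0, 85, 0.12, 0.12, 0, 0, 0, 0, 85, 0.12, 0.12, 0, 0, 0, 0, 85, 0.12, 0.12, 0, 0, 0, 0, 85, 0.12, 0.12, 0, 0, 0, 0]
}}

```text
clock: 2.6
position: [0.6184, -0.1409, 0.3273]
ee_rot: [0.998, 0.061, 0.0, 0.0]
ft_force: [-0.3, 0.6, 0.5]
grip_width: 0.994
grasp_force: 0.0
```

```bash
python3 - <<'E'
from h import *
o=get_obs();print(o["position"],o["ee_rot"],o["joint_pos"].round(2),o["ft_force"])
from scipy.spatial.transform import Rotation as R
print(R.from_quat(o["ee_rot"]).as_matrix().round(4))
E
```

```text
[ 0.61837896 -0.14085843  0.32732931] [9.98135961e-01 6.10295156e-02 1.77645100e-05 3.24247704e-05] [ 0.5   0.36 -0.48  1.25  0.16  1.56 -1.4 ] [-0.30994681  0.59163482  0.53033824]
[[ 9.926e-01  1.218e-01  0.000e+00]
 [ 1.218e-01 -9.926e-01 -1.000e-04]
 [ 0.000e+00  1.000e-04 -1.000e+00]]
```

{"api": "step_arm", "payload": {
  "commands": [85, 0.025, 0.026, -0.04, 0, 0, 0, 85, 0.049, 0.051, -0.1, 0, 0, 0, 85, 0.049, 0.051, -0.17, 0, 0, 0, 85, 0.049, 0.051, -0.24, 0, 0, 0, 85, 0.049, 0.051, -0.3, 0, 0, 0, 85, 0.049, 0.051, -0.35, 0, 0, 0, 85, 0.049, 0.051, -0.39, 0, 0, 0, 85, 0.049, 0.051, -0.42, 0, 0, 0, 85, 0.049, 0.051, -0.44, 0, 0, 0, 85, 0.049, 0.051, -0.44, 0, 0, 0]
}}

```text
clock: 3.85
position: [0.6475, -0.1102, 0.0628]
ee_rot: [0.998, 0.061, -0.0, -0.0]
ft_force: [0.6, 0.2, 0.8]
grip_width: 0.998
grasp_force: 0.0
```

{"api": "step_arm", "payload": {
  "commands": [70, 0, 0, 0, 0, 0, 0, 60, 0, 0, 0, 0, 0, 0, 52, 0, 0, 0, 0, 0, 0, 46, 0, 0, 0, 0, 0, 0, 42, 0, 0, 0, 0, 0, 0, 38, 0, 0, 0, 0, 0, 0, 34, 0, 0, 0, 0, 0, 0, 30, 0, 0, 0, 0, 0, 0, 30, 0, 0, 0, 0, 0, 0, 30, 0, 0, 0, 0, 0, 0],
  "squeeze": 35
}}

```text
clock: 5.1
position: [0.648, -0.1102, 0.0636]
ee_rot: [0.998, 0.061, 0.0, 0.0]
ft_force: [-0.5, -0.3, 4.5]
grip_width: 0.461
grasp_force: 35.6
```

{"api": "step_arm", "payload": {
  "commands": [30, 0, 0, 0.02, 0, 0, 0, 30, 0, 0, 0.06, 0, 0, 0, 30, 0, 0, 0.12, 0, 0, 0, 30, 0, 0, 0.19, 0, 0, 0, 30, 0, 0, 0.26, 0, 0, 0, 30, -0.01, 0.02, 0.32, 0, 0, 0, 30, -0.025, 0.06, 0.36, 0, 0, 0, 30, -0.05, 0.12, 0.39, 0, 0, 0, 30, -0.08, 0.19, 0.394, 0, 0, 0, 30, -0.105, 0.26, 0.394, 0, 0, 0]
}}

```text
clock: 6.35
position: [0.5832, 0.0484, 0.2999]
ee_rot: [0.998, 0.062, -0.0, 0.0]
ft_force: [0.8, 0.6, -1.9]
grip_width: 0.46
grasp_force: 35.4
```

{"api": "step_arm", "payload": {
  "commands": [30, -0.03, 0.075, 0, 0, 0, 0, 30, -0.06, 0.15, 0, 0, 0, 0, 30, -0.09, 0.225, 0, 0, 0, 0, 30, -0.12, 0.3, 0, 0, 0, 0, 30, -0.15, 0.37, 0, 0, 0, 0, 30, -0.175, 0.425, 0, 0, 0, 0, 30, -0.19, 0.465, 0, 0, 0, 0, 30, -0.198, 0.487, 0, 0, 0, 0, 30, -0.198, 0.487, 0, 0, 0, 0, 30, -0.198, 0.487, 0, 0, 0, 0]
}}

```text
clock: 7.6
position: [0.4665, 0.3368, 0.2996]
ee_rot: [0.998, 0.06, -0.0, 0.0]
ft_force: [0.1, 0.6, -1.8]
grip_width: 0.464
grasp_force: 35.5
```

{"api": "step_arm", "payload": {
  "commands": [30, 0, 0, -0.03, 0, 0, 0, 30, 0, 0.001, -0.08, 0, 0, 0, 30, 0, 0.002, -0.14, 0, 0, 0, 30, 0, 0.002, -0.2, 0, 0, 0, 30, 0, 0.002, -0.25, 0, 0, 0, 30, 0, 0.002, -0.285, 0, 0, 0, 30, 0, 0.002, -0.3, 0, 0, 0, 30, 0, 0.002, -0.305, 0, 0, 0, 30, 0, 0.002, -0.305, 0, 0, 0, 30, 0, 0.002, -0.305, 0, 0, 0]
}}

```text
clock: 8.85
position: [0.4663, 0.3394, 0.1175]
ee_rot: [0.998, 0.061, 0.001, -0.0]
ft_force: [-0.4, 0.2, -1.6]
grip_width: 0.456
grasp_force: 35.5
```

```bash
python3 - <<'E'
from ov import *
o=get_obs();print(o["position"],o["clock"])
out=[]
for n,x,y,w,h,k in(("top",200,140,70,100,5),("scene",310,250,90,100,5)):
    im=camera(n)[:,:,::-1];a=cv2.resize(im[y:y+h,x:x+w],None,fx=k,fy=k,interpolation=cv2.INTER_CUBIC)
    cv2.imwrite(f"pics/{n}1.png",im)
    draw(a,n,[.5208,.3448,.12],TR,(x,y),k,(0,255,0))
    t=np.linspace(0,2*np.pi,25);p=o["position"]
    for z in(-.051,.063):
        c=np.c_[p[0]+(.02 if z<0 else .0165)*np.cos(t),p[1]+(.02 if z<0 else .0165)*np.sin(t),0*t+p[2]+z]
        draw(a,n,[0,0,0],list(zip(c[:-1],c[1:])),(x,y),k,(0,0,255) if z<0 else (255,0,0))
    out.append(a)
cv2.imwrite("pics/ov2.png",np.hstack(out))
E
```

```text
[0.46633848 0.33938707 0.1174887 ] 8.85
```

View pics/ov2.png

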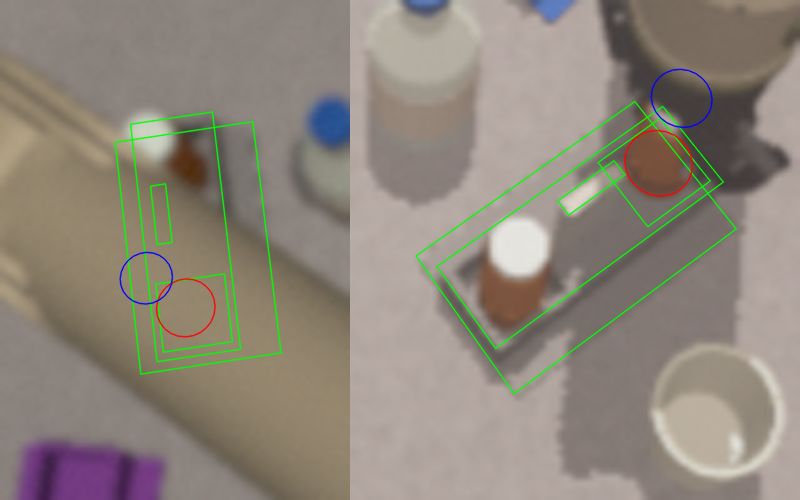

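The scene view shows the held flask at (660,160), over the empty pocket (its centre is around (655,165)), agreeing within about 1 px. I'll lower it slowly and watch the force.

{"api": "step_arm", "payload": {
  "commands": [30, -0.002, 0, -0.008, 0, 0, 0, 30, -0.002, 0, -0.016, 0, 0, 0, 30, -0.002, 0, -0.024, 0, 0, 0, 30, -0.002, 0, -0.032, 0, 0, 0, 30, -0.002, 0, -0.038, 0, 0, 0, 30, -0.002, 0, -0.044, 0, 0, 0, 30, -0.002, 0, -0.05, 0, 0, 0, 30, -0.002, 0, -0.056, 0, 0, 0, 30, -0.002, 0, -0.062, 0, 0, 0, 30, -0.002, 0, -0.062, 0, 0, 0]
}}

```text
clock: 10.2
position: [0.4646, 0.339, 0.0792]
ee_rot: [0.998, 0.061, -0.0, 0.0]
ft_force: [0.1, 0.3, -2.0]
grip_width: 0.459
grasp_force: 35.5
```

{"api": "step_arm", "payload": {
  "commands": [30, 0, 0, -0.01, 0, 0, 0, 30, 0, 0, -0.02, 0, 0, 0, 30, 0, 0, -0.028, 0, 0, 0, 30, 0, 0, -0.033, 0, 0, 0, 30, 0, 0, -0.033, 0, 0, 0, 40, 0, 0, -0.033, 0, 0, 0, 48, 0, 0, -0.033, 0, 0, 0, 60, 0, 0, -0.033, 0, 0, 0, 70, 0, 0, -0.033, 0, 0, 0, 70, 0, 0, -0.033, 0, 0, 0]
}}

```text
clock: 11.45
position: [0.4648, 0.3391, 0.0598]
ee_rot: [0.998, 0.061, 0.0, 0.0]
ft_force: [1.3, 0.2, -0.5]
grip_width: 0.819
grasp_force: 0.0
```

{"api": "step_arm", "payload": {
  "commands": [70, 0, 0, 0.03, 0, 0, 0, 75, 0, 0, 0.08, 0, 0, 0, 85, 0, 0, 0.14, 0, 0, 0, 85, 0, 0, 0.2, 0, 0, 0, 85, 0, 0, 0.25, 0, 0, 0, 85, 0.03, 0.003, 0.28, 0, 0, 0, 85, 0.06, 0.006, 0.28, 0, 0, 0, 85, 0.09, 0.009, 0.28, 0, 0, 0, 85, 0.091, 0.009, 0.28, 0, 0, 0, 85, 0.091, 0.009, 0.28, 0, 0, 0]
}}

```text
clock: 12.7
position: [0.5187, 0.3449, 0.2284]
ee_rot: [0.998, 0.061, 0.0, -0.0]
ft_force: [-0.5, 1.0, 0.0]
grip_width: 0.994
grasp_force: 0.0
```

```bash
python3 - <<'E'
from ov import *
o=get_obs();print(o["position"],o["clock"])
n,x,y,w,h,k="scene",310,250,90,100,5
im=camera(n)[:,:,::-1];a=cv2.resize(im[y:y+h,x:x+w],None,fx=k,fy=k,interpolation=cv2.INTER_CUBIC)
draw(a,n,[.5198,.3448,.12],TR,(x,y),k,(0,255,0))
cv2.imwrite("pics/ov3.png",a)
E
```

```text
[0.51866856 0.34489328 0.2283723 ] 12.7
```

View pics/ov3.png

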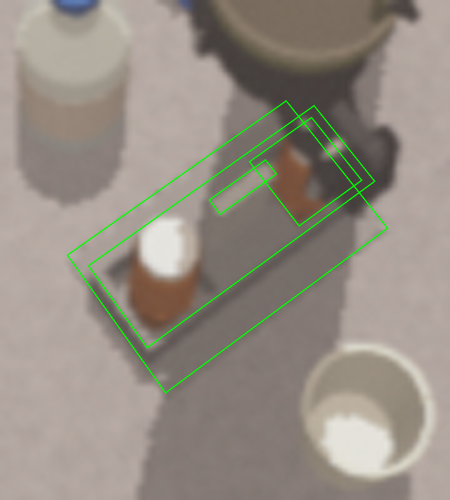

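The flask stands in the pocket, body at (300,195), upright. The other flask is untouched at (165,280). Now I'll go down on the fin.

{"api": "step_arm", "payload": {
  "commands": [85, 0.001, 0, -0.04, 0, 0, 0, 85, 0.002, 0, -0.09, 0, 0, 0, 85, 0.002, 0, -0.14, 0, 0, 0, 85, 0.002, 0, -0.19, 0, 0, 0, 80, 0.002, 0, -0.23, 0, 0, 0, 65, 0.002, 0, -0.25, 0, 0, 0, 50, 0.002, 0, -0.256, 0, 0, 0, 40, 0.002, 0, -0.256, 0, 0, 0, 30, 0.002, 0, -0.256, 0, 0, 0, 22, 0.002, 0, -0.256, 0, 0, 0],
  "squeeze": 60
}}

```text
clock: 14.0
position: [0.5208, 0.3447, 0.0748]
ee_rot: [0.998, 0.061, 0.0, -0.0]
ft_force: [-0.3, -0.8, 0.1]
grip_width: 0.254
grasp_force: 0.0
```

{"api": "step_arm", "payload": {
  "commands": [20, 0, 0, 0, 0, 0, 0, 17, 0, 0, 0, 0, 0, 0, 14, 0, 0, 0, 0, 0, 0, 12, 0, 0, 0, 0, 0, 0, 10, 0, 0, 0, 0, 0, 0, 8, 0, 0, 0, 0, 0, 0, 5, 0, 0, 0, 0, 0, 0, 2, 0, 0, 0, 0, 0, 0, 2, 0, 0, 0, 0, 0, 0, 2, 0, 0, 0, 0, 0, 0],
  "squeeze": 60
}}

```text
clock: 15.25
position: [0.5206, 0.3446, 0.0742]
ee_rot: [0.998, 0.061, 0.0, -0.0]
ft_force: [-1.0, 0.8, 1.8]
grip_width: 0.114
grasp_force: 58.8
```

{"api": "step_arm", "payload": {
  "commands": [2, 0, 0, 0.01, 0, 0, 0, 2, 0, 0, 0.03, 0, 0, 0, 2, 0, 0, 0.06, 0, 0, 0, 2, 0, 0, 0.1, 0, 0, 0, 2, 0, 0, 0.15, 0, 0, 0, 2, 0, 0, 0.2, 0, 0, 0, 2, 0, 0, 0.26, 0, 0, 0, 2, 0, 0, 0.32, 0, 0, 0, 2, 0, 0, 0.36, 0, 0, 0, 2, 0, 0, 0.38, 0, 0, 0],
  "squeeze": 80
}}

```text
clock: 16.5
position: [0.5206, 0.3449, 0.3046]
ee_rot: [0.998, 0.061, 0.001, -0.001]
ft_force: [0.4, 0.3, -6.0]
grip_width: 0.106
grasp_force: 78.0
```

```bash
python3 - <<'E'
from ov import *
np.set_printoptions(precision=4,suppress=True)
print(get_obs()["ft_force"],get_obs()["position"])
im0=camera("top")[:,:,::-1]
im=cv2.GaussianBlur(im0,(0,0),.7).astype(float).sum(2)
L=[];R=[]
for v in range(132,163):
    c=369.5+(148-v)*.23
    for lst,a,b,s in((L,c-15,c-5,1),(R,c+5,c+15,-1)):
        u=np.arange(int(a),int(b)+1);g=np.clip(s*np.gradient(im[v,u]),0,None)
        k=g.argmax();w=slice(max(k-1,0),k+2);lst.append(((g[w]*u[w]).sum()/g[w].sum(),v))
for q in(L,R):
    q=np.array(q);vx,vy,x0,y0=cv2.fitLine(q.astype(np.float32),cv2.DIST_HUBER,0,.01,.01).ravel()
    for z in(.012,.03):
        pts=[(x0+vx/vy*(v-y0),v) for v in(132,162)];a,b=[ray("top",p,z) for p in pts];d=a-b
        m=(a+b)/2-np.array([.6564,-.1247,0]);y=np.array([np.sin(.26),np.cos(.26)])@m[:2]
        print(z,"yaw",np.arctan2(d[1],d[0]),"lateral",y,"res",np.std(q[:,0]-(x0+vx/vy*(q[:,1]-y0))))
x,y,w,h,k=340,85,100,115,5
a=cv2.resize(im0[y:y+h,x:x+w],None,fx=k,fy=k,interpolation=cv2.INTER_CUBIC)
draw(a,"top",[.6398,-.1851,-.26],DK,(x,y),k,(0,255,0));
x,y=340,85;s=camera("scene")[:,:,::-1];b=cv2.resize(s[140:240,185:240+0],None,fx=5,fy=5,interpolation=cv2.INTER_CUBIC)
draw(b,"scene",[.6398,-.1851,-.26],DK,(185,140),5,(0,255,0))
b=np.pad(b,((0,75),(0,0),(0,0)));cv2.imwrite("pics/ov4.png",np.hstack([a,b]))
E
```

```text
[ 0.3838  0.2699 -6.0441] [0.5206 0.3449 0.3046]
0.012 yaw -0.2544429112124029 lateral 0.03475321070350825 res 0.17944452087244883
0.03 yaw -0.2544429112124028 lateral 0.03465337545029607 res 0.17944452087244883
0.012 yaw -0.24888848018305498 lateral -0.033715287642183546 res 0.16213522081501608
0.03 yaw -0.2488884801830547 lateral -0.032996123454473905 res 0.16213522081501608
```

View pics/ov4.png

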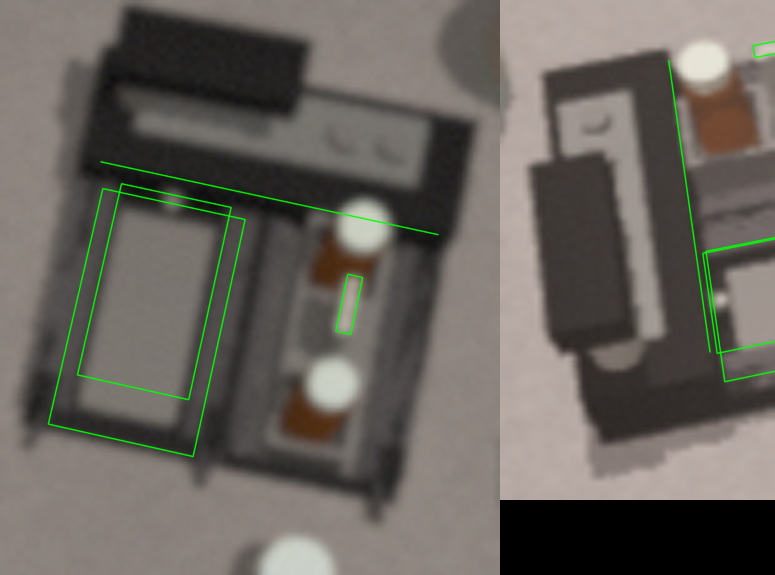

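With the bay empty both liner edges fit cleanly. The dock yaw is -0.252 and its centre line is within 0.5 mm of the model. Carrying the tray to the mouth.

{"api": "step_arm", "payload": {
  "commands": [2, -0.003, -0.02, 0, 0, 0, 0, 2, -0.01, -0.06, 0, 0, 0, -0.005, 2, -0.018, -0.11, 0, 0, 0, -0.015, 2, -0.028, -0.17, 0, 0, 0, -0.03, 2, -0.039, -0.24, 0, 0, 0, -0.045, 2, -0.05, -0.31, 0, 0, 0, -0.06, 2, -0.062, -0.38, 0, 0, 0, -0.075, 2, -0.073, -0.45, 0, 0, 0, -0.09, 2, -0.084, -0.52, 0, 0, 0, -0.105, 2, -0.094, -0.58, 0, 0, 0, -0.115]
}}

```text
clock: 17.85
position: [0.4628, -0.0059, 0.3011]
ee_rot: [0.993, -0.121, -0.001, 0.0]
ft_force: [0.2, -0.1, -6.1]
grip_width: 0.108
grasp_force: 78.1
```

{"api": "step_arm", "payload": {
  "commands": [2, -0.008, -0.05, 0, 0, 0, -0.004, 2, -0.014, -0.085, 0, 0, 0, -0.004, 2, -0.018, -0.107, 0, 0, 0, -0.004, 2, -0.019, -0.114, -0.02, 0, 0, -0.004, 2, -0.019, -0.114, -0.06, 0, 0, -0.004, 2, -0.019, -0.114, -0.11, 0, 0, -0.004, 2, -0.019, -0.114, -0.16, 0, 0, -0.004, 2, -0.019, -0.114, -0.2, 0, 0, -0.004, 2, -0.019, -0.114, -0.22, 0, 0, -0.004, 2, -0.019, -0.114, -0.22, 0, 0, -0.004]
}}

```text
clock: 19.1
position: [0.4523, -0.0714, 0.1694]
ee_rot: [0.992, -0.125, -0.001, -0.0]
ft_force: [0.7, 0.3, -4.9]
grip_width: 0.107
grasp_force: 78.2
```

```bash
python3 - <<'E'
from ov import *
from scipy.spatial.transform import Rotation as Ro
o=get_obs();p=o["position"];print(p,o["ft_force"],o["clock"],o["joint_pos"].round(2))
M=Ro.from_quat(o["ee_rot"]).as_matrix();yaw=np.arctan2(M[1,0],M[0,0]);print("yaw",yaw,"tilt",M[:2,2])
d=p[:2]-[.6565,-.1242];c,s=np.cos(-.252),np.sin(-.252);print("local",c*d[0]+s*d[1],-s*d[0]+c*d[1])
n,x,y,w,h,k="scene",200,150,150,110,5
im=camera(n)[:,:,::-1];a=cv2.resize(im[y:y+h,x:x+w],None,fx=k,fy=k,interpolation=cv2.INTER_CUBIC)
z=p[2]-.0742;sh=lambda S:[tuple(np.array(q)+[0,0,z] for q in e) for e in S]
draw(a,n,[p[0],p[1],yaw],sh(TR),(x,y),k,(0,255,0));cv2.imwrite("pics/ov5.png",a)
E
```

```text
[ 0.45231821 -0.07136597  0.16941945] [ 0.66127984  0.28537767 -4.87866142] 19.1 [ 0.47  0.04 -0.42  1.94  0.02  1.17 -1.78]
yaw -0.25100860869321645 tilt [-0.00147839  0.00046947]
local -0.21090654995060376 0.0002543570563839567
```

View pics/ov5.png

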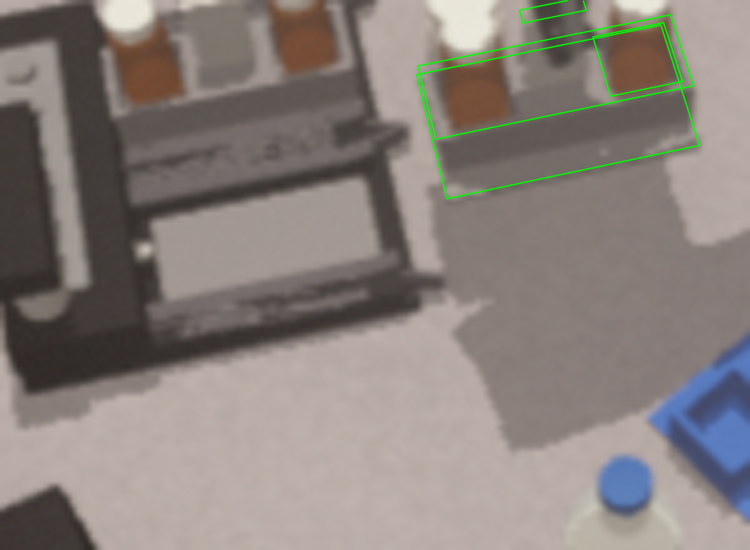

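The picture shows the tray model matching the held tray ((440,130) to (690,90)), with both flasks upright at (475,90) and (640,60). It is square to the free bay, whose mouth is near (395,230). Lowering it, then sliding in.

{"api": "step_arm", "payload": {
  "commands": [2, 0, 0, -0.02, 0, 0, 0, 2, 0, 0, -0.05, 0, 0, 0, 2, 0, 0, -0.08, 0, 0, 0, 2, 0, 0, -0.105, 0, 0, 0, 2, 0, 0, -0.12, 0, 0, 0, 2, 0, 0, -0.13, 0, 0, 0, 2, 0, 0, -0.133, 0, 0, 0, 2, 0.01, -0.0026, -0.133, 0, 0, 0, 2, 0.02, -0.0052, -0.133, 0, 0, 0, 2, 0.03, -0.0077, -0.133, 0, 0, 0]
}}

```text
clock: 20.4
position: [0.4715, -0.0767, 0.0906]
ee_rot: [0.992, -0.126, 0.0, 0.0]
ft_force: [-0.0, -0.5, -5.2]
grip_width: 0.108
grasp_force: 78.2
```

{"api": "step_arm", "payload": {
  "commands": [2, 0.013, -0.0034, 0, 0, 0, 0, 2, 0.026, -0.0067, 0, 0, 0, 0, 2, 0.039, -0.01, 0, 0, 0, 0, 2, 0.052, -0.0134, 0, 0, 0, 0, 2, 0.065, -0.0167, 0, 0, 0, 0, 2, 0.078, -0.02, 0, 0, 0, 0, 2, 0.091, -0.0234, 0, 0, 0, 0, 2, 0.1, -0.0257, 0, 0, 0, 0, 2, 0.1, -0.0257, 0, 0, 0, 0, 2, 0.1, -0.0257, 0, 0, 0, 0]
}}

```text
clock: 21.65
position: [0.5305, -0.0918, 0.0902]
ee_rot: [0.992, -0.125, -0.0, 0.0]
ft_force: [0.6, 0.9, -5.3]
grip_width: 0.108
grasp_force: 78.2
```

```bash
cat > loc.py <<'E'
from h import *
o=get_obs();p=o["position"];d=p[:2]-[.6565,-.1242];c,s=np.cos(-.252),np.sin(-.252)
f=o["ft_force"];print("local",(c*d[0]+s*d[1]).round(4),(-s*d[0]+c*d[1]).round(4),p[2].round(4),"F local",(c*f[0]+s*f[1]).round(1),(-s*f[0]+c*f[1]).round(1),f[2].round(1),"M",o["torque"].round(2),o["clock"])
E
python3 loc.py
```

```text
local -0.1301 -0.0 0.0902 F local 0.4 1.0 -5.3 M [ 0.02 -0.01  0.02] 21.65
```

{"api": "step_arm", "payload": {
  "commands": [2, 0.015, -0.0039, -0.0015, 0, 0, 0, 2, 0.03, -0.0077, -0.0015, 0, 0, 0, 2, 0.045, -0.0116, -0.0015, 0, 0, 0, 2, 0.06, -0.0154, -0.0015, 0, 0, 0, 2, 0.075, -0.0193, -0.0015, 0, 0, 0, 2, 0.09, -0.0232, -0.0015, 0, 0, 0, 2, 0.105, -0.027, -0.0015, 0, 0, 0, 2, 0.12, -0.0309, -0.0015, 0, 0, 0, 2, 0.135, -0.0348, -0.0015, 0, 0, 0, 2, 0.145, -0.0374, -0.0015, 0, 0, 0]
}}

```text
clock: 22.9
position: [0.6184, -0.1145, 0.0894]
ee_rot: [0.992, -0.126, 0.0, 0.0]
ft_force: [0.1, 0.2, -6.0]
grip_width: 0.106
grasp_force: 78.2
```

```bash
python3 loc.py
```

```text
local -0.0394 -0.0001 0.0894 F local 0.1 0.2 -6.0 M [0.   0.01 0.04] 22.9
```

{"api": "step_arm", "payload": {
  "commands": [2, 0.008, -0.0021, 0, 0, 0, 0, 2, 0.016, -0.0041, 0, 0, 0, 0, 2, 0.024, -0.0062, 0, 0, 0, 0, 2, 0.032, -0.0082, 0, 0, 0, 0, 2, 0.04, -0.0103, 0, 0, 0, 0, 2, 0.044, -0.0113, -0.0008, 0, 0, 0, 2, 0.044, -0.0113, -0.0016, 0, 0, 0, 2, 0.044, -0.0113, -0.0024, 0, 0, 0, 2, 0.044, -0.0113, -0.0032, 0, 0, 0, 2, 0.044, -0.0113, -0.0032, 0, 0, 0]
}}

```text
clock: 24.15
position: [0.6441, -0.1211, 0.0875]
ee_rot: [0.992, -0.125, -0.0, 0.0]
ft_force: [-0.2, 1.0, -4.7]
grip_width: 0.1
grasp_force: 78.2
```

```bash
python3 loc.py
```

```text
local -0.0128 -0.0001 0.0875 F local -0.4 0.9 -4.7 M [-0.01 -0.01 -0.02] 24.15
```

{"api": "step_arm", "payload": {
  "commands": [2, 0.0023, -0.0006, -0.0005, 0, 0, 0, 2, 0.0045, -0.0012, -0.001, 0, 0, 0, 2, 0.0068, -0.0017, -0.001, 0, 0, 0, 2, 0.009, -0.0023, -0.001, 0, 0, 0, 2, 0.0113, -0.0029, -0.001, 0, 0, 0, 2, 0.0136, -0.0035, -0.001, 0, 0, 0, 2, 0.0158, -0.0041, -0.001, 0, 0, 0, 2, 0.017, -0.0044, -0.001, 0, 0, 0, 2, 0.0178, -0.0046, -0.001, 0, 0, 0, 2, 0.0178, -0.0046, -0.001, 0, 0, 0]
}}

```text
clock: 25.4
position: [0.6548, -0.1239, 0.0869]
ee_rot: [0.992, -0.126, -0.0, 0.0]
ft_force: [-1.6, 0.7, -5.2]
grip_width: 0.106
grasp_force: 78.2
```

```bash
python3 loc.py
```

```text
local -0.0017 -0.0001 0.0869 F local -1.7 0.3 -5.2 M [0.06 0.33 0.02] 25.4
```

{"api": "step_arm", "payload": {
  "commands": [2, 0.0008, -0.0002, 0, 0, 0, 0, 2, 0.0016, -0.0004, 0, 0, 0, 0, 2, 0.0024, -0.0006, 0, 0, 0, 0, 2, 0.0032, -0.0008, 0, 0, 0, 0, 2, 0.004, -0.001, 0, 0, 0, 0, 2, 0.004, -0.001, 0, 0, 0, 0, 2, 0.004, -0.001, 0, 0, 0, 0, 2, 0.004, -0.001, 0, 0, 0, 0, 2, 0.004, -0.001, 0, 0, 0, 0, 2, 0.004, -0.001, 0, 0, 0, 0]
}}

```text
clock: 26.65
position: [0.6551, -0.1238, 0.0869]
ee_rot: [0.992, -0.125, -0.002, 0.0]
ft_force: [-13.9, 3.2, 3.5]
grip_width: 0.11
grasp_force: 79.6
```

```bash
python3 loc.py
```

```text
local -0.0014 0.0 0.0869 F local -14.3 -0.4 3.5 M [0.56 2.96 0.01] 26.65
```

{"api": "step_arm", "payload": {
  "commands": [2, -0.0008, 0.0002, 0, 0, 0, 0, 2, -0.0016, 0.0004, 0, 0, 0, 0, 2, -0.0016, 0.0004, -0.0008, 0, 0, 0, 2, -0.0016, 0.0004, -0.0016, 0, 0, 0, 2, -0.0016, 0.0004, -0.0024, 0, 0, 0, 2, -0.0016, 0.0004, -0.0024, 0, 0, 0, 2, -0.0016, 0.0004, -0.0024, 0, 0, 0, 2, -0.0016, 0.0004, -0.0024, 0, 0, 0, 2, -0.0016, 0.0004, -0.0024, 0, 0, 0, 2, -0.0016, 0.0004, -0.0024, 0, 0, 0]
}}

```text
clock: 27.9
position: [0.6549, -0.1238, 0.0864]
ee_rot: [0.992, -0.125, -0.001, 0.0]
ft_force: [-15.1, 3.3, 8.0]
grip_width: 0.106
grasp_force: 80.3
```

```bash
python3 loc.py
```

```text
local -0.0016 -0.0 0.0864 F local -15.4 -0.6 8.0 M [ 0.51  2.72 -0.02] 27.9
```

{"api": "step_arm", "payload": {
  "commands": [12, 0, 0, 0, 0, 0, 0, 16, 0, 0, 0, 0, 0, 0, 22, 0, 0, 0, 0, 0, 0, 30, 0, 0, 0, 0, 0, 0, 38, 0, 0, 0, 0, 0, 0, 44, 0, 0, 0, 0, 0, 0, 50, 0, 0, 0, 0, 0, 0, 50, 0, 0, 0, 0, 0, 0, 50, 0, 0, 0, 0, 0, 0, 50, 0, 0, 0, 0, 0, 0]
}}

```text
clock: 29.15
position: [0.6563, -0.1243, 0.0855]
ee_rot: [0.992, -0.126, -0.0, 0.0]
ft_force: [-0.3, 0.4, 0.3]
grip_width: 0.585
grasp_force: 0.0
```

```bash
python3 loc.py
```

```text
local -0.0002 -0.0001 0.0855 F local -0.4 0.4 0.3 M [-0.    0.03  0.03] 29.15
```

{"api": "step_arm", "payload": {
  "commands": [50, 0, 0, 0.02, 0, 0, 0, 50, 0, 0, 0.06, 0, 0, 0, 50, 0, 0, 0.12, 0, 0, 0, 50, 0, 0, 0.19, 0, 0, 0, 50, 0, 0, 0.26, 0, 0, 0, 50, -0.02, 0.02, 0.32, 0, 0, 0, 50, -0.06, 0.08, 0.36, 0, 0, 0, 50, -0.12, 0.16, 0.36, 0, 0, 0, 50, -0.18, 0.24, 0.36, 0, 0, 0, 50, -0.24, 0.32, 0.36, 0, 0, 0]
}}

```text
clock: 30.4
position: [0.5109, 0.0694, 0.3026]
ee_rot: [0.992, -0.125, 0.001, 0.0]
ft_force: [0.9, 0.4, 0.2]
grip_width: 0.588
grasp_force: 0.0
```

```bash
python3 - <<'E'
from ov import *
H=[.6565,-.1242,-.252]
sh=[tuple(np.array(q)+[0,0,.013] for q in e) for e in TR]
out=[]
for n,x,y,w,h,k in(("top",340,85,75,110,5),("scene",190,140,80,110,5)):
    im=camera(n)[:,:,::-1];cv2.imwrite(f"pics/{n}_end.png",im)
    a=cv2.resize(im[y:y+h,x:x+w],None,fx=k,fy=k,interpolation=cv2.INTER_CUBIC)
    draw(a,n,H,sh,(x,y),k,(0,255,0));out.append(a)
cv2.imwrite("pics/ov6.png",np.hstack(out));print(get_obs()["position"],get_obs()["clock"])
E
```

```text
[0.50925932 0.07422939 0.30356527] 30.5
```

View pics/ov6.png

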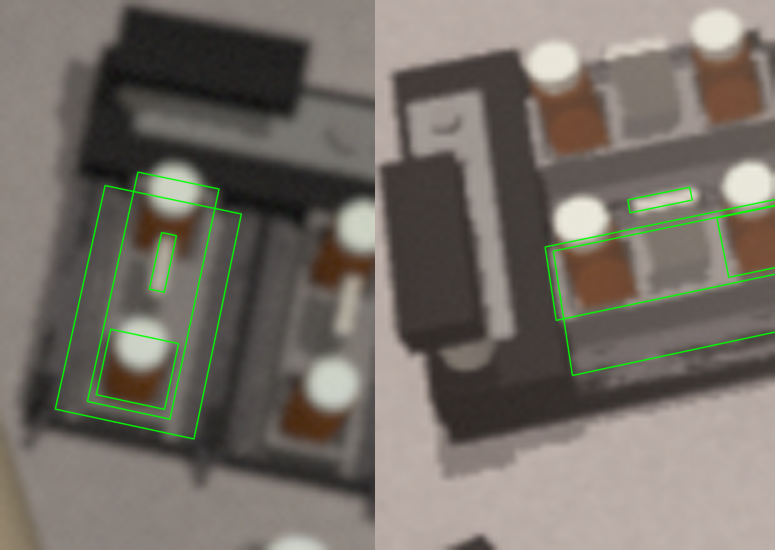

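```bash
python3 - <<'E'
from h import *
c,s=np.cos(-.252),np.sin(-.252)
for n,boxes in(("top",[(368,131,377,145),(405,138,415,154)]),("scene",[(313-190+190-0,0,0,0)])):
    if n=="scene": boxes=[(190+int((625-375)/5),140+36,190+int((698-375)/5)+1,140+43),(190+46,147,190+60,153)]
    im=cv2.imread(f"pics/{n}_end.png").astype(float)
    for x0,y0,x1,y1 in boxes:
        g=im[y0:y1,x0:x1].sum(2);t=g.max()-.35*(g.max()-np.median(g));w=np.clip(g-t,0,None)
        v,u=np.mgrid[y0:y1,x0:x1];uv=((w*u).sum()/w.sum(),(w*v).sum()/w.sum())
        q=ray(n,uv,.1305)[:2]-[.6565,-.1242];print(n,np.round(uv,1),"local",(c*q[0]+s*q[1]).round(4),(-s*q[0]+c*q[1]).round(4))
E
```

```text
top [371.8 138.6] local -0.0055 -0.0004
top [409.1 146.4] local -0.0052 -0.1254
scene [247.9 179.7] local -0.0043 0.0014
scene [242.  148.7] local -0.0039 -0.1245
```

The tray's fin sits within 0.4 mm of the depth of the full tray at home in the other bay, in both cameras. Both flasks stand upright and the gripper is clear.

```bash
python3 -c "
from workcell import *
print(hand_in())"
```

```text
the job is handed in; nothing more can be done
None
```

I stood the flask in the tray's empty pocket, slid the tray in until it met the free bay's back stop, released it with both flasks upright, and handed the job in at about 30.5 s; the pin can't be read directly, but the tray sits within 0.4 mm of the full tray's depth.

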